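Sort two nested hole saws into their rows

ROBOT

A 6-joint arm with a two-finger parallel gripper is mounted at the origin on the work surface. World frame = base frame: x ahead of the robot, y to its left, z up, the work surface at z = 0. Lengths are in m, angles in degrees, forces in N, time in s.
With the tool pointing down it reaches from about 0.25 to 0.725 m from the base axis. Payload 9.7 kg.
Tool frame: the origin (TCP) lies at the very end of the fingers, on their centre line; the grasp point (between the pads) lies grasp_offset behind it (grasp_offset is the distance from the TCP to the grasp point, in m); z points along the fingers, y is the line along which they close (so a half turn about z gives the same grasp; the last joint's range is limited). The gripper opens to 85 mm and grips with 20 to 120 N. Pads are 22 mm wide; open, the fingers measure 114 mm over their backs; the gripper's body (76 mm by 85 mm) begins 54 mm behind the grasp point. The pads swing forward as they close: fully open they stand 13 mm farther back than shut.
Start: joints at [70.474, 4.979, 10.078, 95.1, 0, 90], TCP at [0.184, 0.518, 0.231] pointing down, gripper open.
Joint ranges: [-179.16, 179.16], [-48.56, 103.87], [-65.8, 70.77], [-126.05, 130.52], [-82.76, 87.17], [-180, 180]. Speed limits (degrees/s): [127.2, 127.2, 147.25, 180, 180, 180].

INTERFACE

Orientations are given as [roll, pitch, yaw] about the fixed x, y, z axes, in that order (R = Rz(yaw) Ry(pitch) Rx(roll)).
In Python, from workcell import get_obs, camera, calibration, job_done, recognise, cut_out, mark_of, grasp_offset gives the robot as it stands.
- The arm moves only by the tool servo_tool, never from a script. Its argument "moves" is a list of rows, each a list of 3 entries, a list of its own where there are three numbers: the turn, a rotation vector about the tool's x, y, z in degrees, then the shift along the tool's x, y, z in m, then the opening in per cent of the stroke, from 0 (shut) to 100 (fully open). In form: [[[ax, ay, az], [x, y, z], claw], ...]. A call has 1 to 12 rows; each row shifts and turns the commanded pose from where the row before left it, along the tool's axes as they then stand; what a row does not reach is not made up. A row lasts 1/10 s, in which the tool goes at most 50 mm and 8.59 degrees, less where a joint would pass 70% of its speed; a pose out of reach is approached as far as the arm can. A call is refused whole if a number of a shift passes 0.05 or a number of a turn 8.59, either way. A call with a gripper value outside its range is refused whole. The fingers move at their own pace and stop on an object; "force" is the grip in N (left out, the last holds). Time passes only in rows, so rows that do not move let the fingers close. It gives the time, the measured TCP pose, the force, the opening and the grip force at its end, in the units of the state.
- get_obs(): the state, without advancing time (a new reading comes with each control period).
- camera(name): name is "side" or "top"; returns (picture, depth): 400x640x3 uint8, red, green, blue; 400x640 float32, m along the optical axis (not along the pixel's ray), 0 where there is no reading.
- calibration(name): a dict with "camera_matrix" (3x3 intrinsics, pixels), "R" (3x3) and "t" (3): a world point X has camera coordinates R X + t. Camera axes: x right, y down, z forward; pixel columns grow to the right and rows downward; lengths in m; the calibration is good to about 2 mm. A picture is of the moment at which its call begins. calibration takes no time and is no camera call.
- job_done(): hands the job in; it is judged then, once.
Trained networks look in the newest picture that a camera, given by its name, has taken for a name from the list of things; names that differ only in an ending like _2 or _b are one class to them, and where a whole thing is asked for, a point or a joint stands for the part that bears it (a point fixed in the world has none). Each returns a list of dicts, best first, with "score" (0 to 1); they miss things now and then, are a little off and sometimes report something else, mostly with a low value. They report only what shows in the picture. A call takes as long as a camera call. They do not tell look-alikes from the thing itself.
- recognise(name, camera): "xyz" ([x, y, z] in m, in the coordinates of the camera as it stood for that picture, good to about 4 mm: the middle of the surface that is visible of it).
- cut_out(name, camera): "mask" (400x640 bool, what is visible of it).
- mark_of(name, camera): "xyz" ([x, y, z] in m, in the coordinates of the camera as it stood for that picture, good to about 4 mm: a listed point, or the origin of a listed thing).
The state is a dict: "time": time; "q": joint angles; "qd": joint speeds; "joint_efforts": joint torques, N m; "ee_pos": TCP position; "tcp_rot": TCP orientation; "wrist_force": force on the tool from outside, world axes, zero at the start; "torque": the same for the moment, N m; "opening": finger opening in m; "grasp_force": force on a finger pad.
Only numpy, scipy, OpenCV 4.12 (cv2) and the standard library are available. Lean on these libraries where they do the work, as an engineer would, in place of code of your own. Each camera call takes 0.05 s, during which the arm holds its last target. There are 200 camera calls.

TASK

Someone has returned the hole saws nested: a small yellow one stands inside a large blue one on the bench. Lift the small saw out of the large one and stand each, teeth up and flat on the tray floor, in the row that holds its own size and colour: the small one in the yellow-edged row, the large one in the blue-edged row. Keep both saws upright all the while.

Things in the scene. Friction and masses are not known exactly. Their poses are not given: they have to be found in the camera images.
- saw_small_mid (a point): centre, half-way up, of the small yellow hole saw: a steel cup standing on its flat back, toothed mouth up. Outer diameter 32 mm, 75 mm tall, wall 2.5 mm, about 0.11 kg; z is its axis, up. It starts loose inside the large saw, up to 6 mm off its centre; its upper 41 mm stand above the large saw's rim: grip it there, across its outside.
- saw_large_mid (a point): centre, half-way up, of the large blue hole saw: a steel cup standing on its flat back, toothed mouth up. Outer diameter 60 mm, 38 mm tall, wall 2.5 mm, back 4 mm thick, about 0.15 kg; z is its axis, up. It stands on the bench; once empty it can be gripped across its outside.
- row_small_free (a point): centre of the free place on the floor of the small row, 8 mm above the bench. The row: a fixed plywood tray with yellow edges, 240 x 96 mm (inside 228 x 84), lip 8 mm above its floor. x runs along the row, away from the robot; z up. The point is on the centre line, 74 mm from the near inner end; a like saw stands 115 mm farther along x. Three rows (small, medium, large) lie 120 mm apart in any order.
- row_large_free (a point): centre of the free place on the floor of the large row, 8 mm above the bench. The row: a fixed plywood tray with blue edges, 240 x 96 mm (inside 228 x 84), lip 8 mm above its floor. x runs along the row, away from the robot; z up. The point is on the centre line, 74 mm from the near inner end; a like saw stands 115 mm farther along x. Three rows (small, medium, large) lie 120 mm apart in any order.
Things that resemble listed ones, but are neither listed nor needed, are in the scene too. Leave any turquoise look-alike of the part that bears saw_small_mid alone. What is shaped like the part that bears saw_large_mid but orange or white is not meant.

How it is judged (in metres and radians):
On the way:
1. the small saw has been taken out of the large one and is clear to its side (horizontal distance between saw_small_mid and saw_large_mid above 0.055 m), for 0.1 s.
At the end, for the whole second after the job is handed in: The small saw stands in the small (yellow) row and the large saw in the large (blue) row, anywhere inside the tray's lips, flat on its floor (upright within 0.1 rad, height within 6 mm), teeth up, released and at rest (x of saw_small_mid in the frame of row_small_free between -0.06 and 0.14 m and y of saw_small_mid in the frame of row_small_free between -0.029 and 0.029 m and z of saw_small_mid in the frame of row_small_free between 0.0315 and 0.0435 m and angle between each of saw_small_mid, saw_large_mid's own z axis and vertical below 0.1 rad and linear speed of each of saw_small, saw_large below 0.02 m/s and x of saw_large_mid in the frame of row_large_free between -0.047 and 0.127 m and y of saw_large_mid in the frame of row_large_free between -0.016 and 0.016 m and z of saw_large_mid in the frame of row_large_free between 0.013 and 0.025 m); the robot touches nothing.
It fails at once if a saw being sorted is tipped over (more than 0.8 rad from upright) (angle between any of saw_small_mid, saw_large_mid's own z axis and vertical above 0.8 rad).
It also fails if it takes over 58 s, if anything falls off the work surface, if the arm or the gripper's body presses on something with over 40 N, if the wrist force passes 120 N, or if a joint passes its speed limit or range.

## Working session

There is one attempt and no reset: what is moved stays moved. The work goes in short steps, Python scripts to look and compute and a tool call to move; the robot and the scene stay as the last step left them, time stands still between calls to the robot, and variables do not carry over. Pictures are saved under pics/ and viewed, at most 10 in all, crops included, and the job is handed in when it is done.

Besides the shell and the picture viewer there is one more tool, called after "Call:" as name(argument=value, ...) on one line, values as JSON. servo_tool: Moves the arm, as the interface text tells. Its arguments: {"type":"object","properties":{"moves":{"type":"array"},"force":{"type":"number"}},"required":["moves"]}

```bash
mkdir -p pics; cat > h.py <<'E'
import numpy as np, cv2
from workcell import *
def w(p,cam):
    c=calibration(cam); return np.array(c["R"]).T@(np.array(p)-np.array(c["t"]))
def shot(cam,name):
    p,d=camera(cam); cv2.imwrite(f"pics/{name}.png",p[:,:,::-1]); return p,d
def px(X,cam):
    c=calibration(cam); v=np.array(c["camera_matrix"])@(np.array(c["R"])@np.array(X)+np.array(c["t"])); return (v[:2]/v[2]).round().astype(int)
E
python3 - <<'E'
from h import *
np.set_printoptions(precision=4,suppress=True)
print(grasp_offset, get_obs())
for cam in("top","side"):
    shot(cam,cam+"0")
    for n in("saw_small_mid","saw_large_mid","row_small_free","row_large_free"):
        for r in mark_of(n,cam): X=w(r["xyz"],cam); print(cam,n,round(r["score"],2),X,px(X,cam))
E
```

```text
0.0187 {'time': 0.0, 'q': array([70.4741,  5.0095, 10.0351, 95.1014, -0.0003, 90.0001]), 'qd': array([-0.017 , -0.073 ,  0.0154,  0.0225,  0.05  , -0.0805]), 'joint_efforts': array([ -0.0019, -52.0387,  46.4804,   0.0165,  -0.0001,   0.    ]), 'ee_pos': array([0.1837, 0.5181, 0.2306]), 'tcp_rot': array([-179.9242,    0.0003,  160.474 ]), 'wrist_force': array([0.1738, 0.0064, 0.4075]), 'torque': array([-0.0385, -0.0404,  0.0155]), 'grasp_force': 0.0, 'opening': 0.08570854738477987}
top saw_small_mid 0.91 [0.4606 0.3008 0.0373] [196 207]
top saw_small_mid 0.64 [0.4454 0.202  0.0456] [248 213]
top saw_large_mid 0.98 [0.3351 0.2269 0.0179] [238 274]
top saw_large_mid 0.9 [0.451  0.2022 0.019 ] [251 211]
top row_small_free 0.95 [ 0.5277 -0.2175  0.0076] [471 165]
top row_large_free 0.92 [0.53   0.0201 0.0097] [346 168]
side saw_small_mid 0.74 [0.446  0.2038 0.0387] [299 151]
side saw_small_mid 0.65 [ 0.5253 -0.2202  0.0077] [400 342]
side saw_small_mid 0.6 [0.4591 0.2954 0.0408] [299 126]
side saw_large_mid 0.94 [0.4445 0.2025 0.0194] [298 159]
side saw_large_mid 0.93 [0.3381 0.2267 0.0152] [246 159]
side saw_large_mid 0.78 [0.5773 0.2321 0.0206] [357 144]
side row_small_free 0.95 [ 0.5245 -0.2165  0.0075] [399 340]
side row_large_free 0.96 [0.5313 0.0227 0.0081] [360 218]
```

View pics/top0.png

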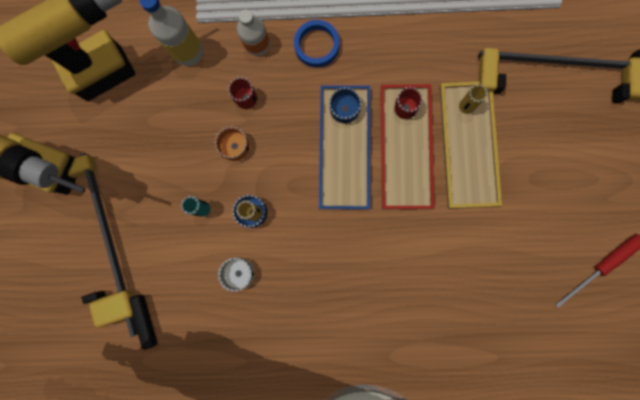

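View pics/side0.png

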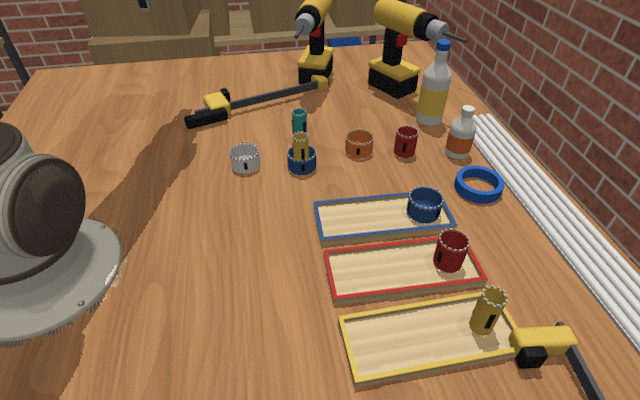

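The top picture shows the nest at about (250,211), turquoise at (196,207), and white and orange decoys. The blue row is at x≈346 and the yellow row at x≈471. Next I refine the nest from depth.

```bash
python3 - <<'E'
from h import *
np.set_printoptions(precision=4,suppress=True)
for cam in("top","side"):
    p,d=camera(cam); c=calibration(cam); K=np.array(c["camera_matrix"])
    v,u=np.mgrid[0:400,0:640]; P=np.stack([(u-K[0,2])/K[0,0]*d,(v-K[1,2])/K[1,1]*d,d],-1)
    W=(P-np.array(c["t"]))@np.array(c["R"])
    ok=(d>0)&(np.hypot(W[...,0]-.447,W[...,1]-.203)<.045)
    for lo,hi in((.068,.085),(.045,.068),(.030,.042)):
        q=W[ok&(W[...,2]>lo)&(W[...,2]<hi)]
        if len(q)>4:
            (cx,cy),r=cv2.minEnclosingCircle(q[:,:2].astype(np.float32)); print(cam,lo,len(q),cx,cy,r,q.mean(0),q[:,2].max())
E
```

```text
top 0.068 115 0.45017194747924805 0.19906552135944366 0.01618032157421112 [0.4495 0.1989 0.0761] 0.08144480436467415
top 0.045 87 0.448829710483551 0.19777554273605347 0.015832699835300446 [0.4492 0.1983 0.0569] 0.06745212924930927
top 0.03 216 0.45172566175460815 0.20226739346981049 0.030085444450378418 [0.4517 0.2026 0.0358] 0.041971323326273784
side 0.068 167 0.4480437636375427 0.1980104297399521 0.01792258583009243 [0.4483 0.1978 0.075 ] 0.08211947042449594
side 0.045 175 0.4490552246570587 0.19814127683639526 0.017525658011436462 [0.4468 0.1909 0.0574] 0.06782769194009661
side 0.03 242 0.44942066073417664 0.20066417753696442 0.03133813664317131 [0.4487 0.1904 0.0355] 0.04136709880654346
```

Call:
servo_tool(moves=[[[0,0,7.83],[0,0,0],100],[[0,0,7.83],[0,0,0],100],[[0,0,7.83],[0,0,0],100],[[0,0,7.83],[0,0,0],100],[[0,0,7.83],[0,0,0],100],[[0,0,7.83],[0,0,0],100],[[0,0,7.83],[0,0,0],100],[[0,0,7.83],[0,0,0],100],[[0,0,7.83],[0,0,0],100],[[0,0,0],[0,0,0],100]])

```text
time: 1.6
ee_pos: [0.1838, 0.5184, 0.2313]
tcp_rot: [180.0, 0.0, 89.9]
wrist_force: [-1.0, -0.4, 0.2]
opening: 0.0851
grasp_force: 0.0
```

Call:
servo_tool(moves=[[[0,0,0],[-0.032,0.0266,0],100],[[0,0,0],[-0.032,0.0266,0],100],[[0,0,0],[-0.032,0.0266,0],100],[[0,0,0],[-0.032,0.0266,0],100],[[0,0,0],[-0.032,0.0266,0],100],[[0,0,0],[-0.032,0.0266,0],100],[[0,0,0],[-0.032,0.0266,0],100],[[0,0,0],[-0.032,0.0266,0],100],[[0,0,0],[-0.032,0.0266,0],100],[[0,0,0],[-0.032,0.0263,0],100],[[0,0,0],[0,0,0],100],[[0,0,0],[0,0,0],100]])

```text
time: 2.8
ee_pos: [0.4499, 0.1977, 0.2312]
tcp_rot: [-180.0, -0.0, 90.1]
wrist_force: [0.6, 0.1, 0.2]
opening: 0.0858
grasp_force: 0.0
```

Call:
servo_tool(moves=[[[0,0,0],[0,0,0.03],100],[[0,0,0],[0,0,0.03],100],[[0,0,0],[0,0,0.03],100],[[0,0,0],[0,0,0.03],100],[[0,0,0],[0,0,0.03],100],[[0,0,0],[0,0,0.02],100],[[0,0,0],[0,0,0.01],100],[[0,0,0],[0,0,0.008],100],[[0,0,0],[0,0,0],100],[[0,0,0],[0,0,0],100]])

```text
time: 3.8
ee_pos: [0.4499, 0.1988, 0.0442]
tcp_rot: [179.9, -0.0, 90.0]
wrist_force: [0.0, -0.6, 0.2]
opening: 0.0855
grasp_force: 0.0
```

Call:
servo_tool(moves=[[[0,0,0],[0,0,0.003],60],[[0,0,0],[0,0,0],50],[[0,0,0],[0,0,0],44],[[0,0,0],[0,0,0],40],[[0,0,0],[0,0,0],36],[[0,0,0],[0,0,0],30],[[0,0,0],[0,0,0],20],[[0,0,0],[0,0,0],20],[[0,0,0],[0,0,0],20],[[0,0,0],[0,0,0],20]], force=35)

```text
time: 4.8
ee_pos: [0.4497, 0.1984, 0.0406]
tcp_rot: [180.0, -0.0, 90.0]
wrist_force: [0.0, -0.7, 5.3]
opening: 0.0307
grasp_force: 34.6
```

Call:
servo_tool(moves=[[[0,0,0],[0,0,-0.003],20],[[0,0,0],[0,0,-0.007],20],[[0,0,0],[0,0,-0.012],20],[[0,0,0],[0,0,-0.02],20],[[0,0,0],[0,0,-0.02],20],[[0,0,0],[0,0,-0.02],20],[[0,0,0],[0,0,-0.02],20],[[0,0,0],[0,0,-0.02],20],[[0,0,0],[0,0,-0.018],20],[[0,0,0],[0,0,0],20],[[0,0,0],[0,0,0],20]])

```text
time: 5.9
ee_pos: [0.4497, 0.1984, 0.1804]
tcp_rot: [180.0, -0.0, 90.0]
wrist_force: [-0.0, -0.3, -1.0]
opening: 0.0306
grasp_force: 34.8
```

```bash
python3 - <<'E'
from h import *
shot("side","side1"); print(get_obs()["ee_pos"],get_obs()["opening"])
E
```

```text
[0.44936941 0.19832055 0.17969151] 0.030617692653503194
```

View pics/side1.png

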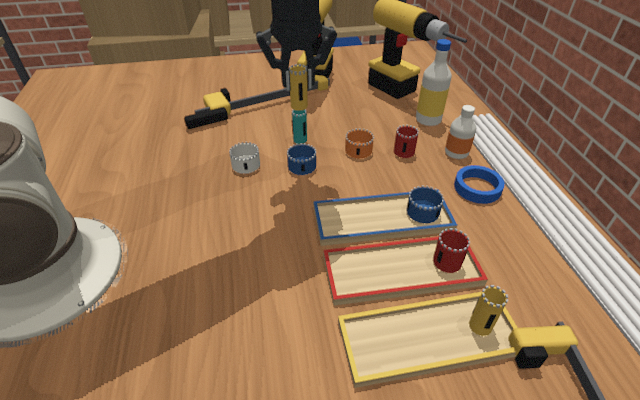

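The small saw hangs upright at (298,87) and the large one stands empty at (301,159). Next I carry the small saw to the yellow row.

Call:
servo_tool(moves=[[[0,0,0],[-0.02,0.0066,0],20],[[0,0,0],[-0.04,0.0066,0],20],[[0,0,0],[-0.04,0.0066,0],20],[[0,0,0],[-0.04,0.0066,0],20],[[0,0,0],[-0.04,0.0066,0],20],[[0,0,0],[-0.04,0.0066,0],20],[[0,0,0],[-0.04,0.0066,0],20],[[0,0,0],[-0.04,0.0066,0],20],[[0,0,0],[-0.04,0.0066,0],20],[[0,0,0],[-0.04,0.0066,0],20],[[0,0,0],[-0.025,0.006,0],20],[[0,0,0],[-0.0105,0.004,0],20]])

```text
time: 7.15
ee_pos: [0.5251, -0.2191, 0.1786]
tcp_rot: [-179.9, -0.0, 89.9]
wrist_force: [0.8, 0.5, -1.1]
opening: 0.0308
grasp_force: 34.8
```

Call:
servo_tool(moves=[[[0,0,0],[0,0,0],20],[[0,0,0],[0,0,0.02],20],[[0,0,0],[0,0,0.03],20],[[0,0,0],[0,0,0.03],20],[[0,0,0],[0,0,0.02],20],[[0,0,0],[0,0,0.015],20],[[0,0,0],[0,0,0.01],20],[[0,0,0],[0,0,0.005],20],[[0,0,0],[0,0,0],20],[[0,0,0],[0,0,0],20]])

```text
time: 8.15
ee_pos: [0.526, -0.2172, 0.0512]
tcp_rot: [179.9, 0.0, 90.0]
wrist_force: [0.4, -0.7, -1.1]
opening: 0.0306
grasp_force: 34.8
```

Call:
servo_tool(moves=[[[0,0,0],[0,0,0.002],20],[[0,0,0],[0,0,0.0015],20],[[0,0,0],[0,0,0.001],20],[[0,0,0],[0,0,0.001],20],[[0,0,0],[0,0,0.0005],20],[[0,0,0],[0,0,0],20],[[0,0,0],[0,0,0],20]])

```text
time: 8.85
ee_pos: [0.5256, -0.2171, 0.0446]
tcp_rot: [180.0, 0.0, 90.0]
wrist_force: [-2.5, 0.3, 3.9]
opening: 0.0306
grasp_force: 35.2
```

Call:
servo_tool(moves=[[[0,0,0],[0,0,0],38],[[0,0,0],[0,0,0],44],[[0,0,0],[0,0,0],55],[[0,0,0],[0,0,0],70],[[0,0,0],[0,0,0],70],[[0,0,0],[0,0,-0.02],75],[[0,0,0],[0,0,-0.03],80],[[0,0,0],[0,0,-0.04],100],[[0,0,0],[0,0,-0.04],100],[[0,0,0],[0,0,-0.01],100]])

```text
time: 9.85
ee_pos: [0.5269, -0.2176, 0.1892]
tcp_rot: [179.7, 0.1, 90.0]
wrist_force: [-0.2, 0.1, 0.1]
opening: 0.0854
grasp_force: 0.0
```

Call:
servo_tool(moves=[[[0,0,0],[0.02,-0.0075,0],100],[[0,0,0],[0.04,-0.0075,0],100],[[0,0,0],[0.04,-0.0075,0],100],[[0,0,0],[0.04,-0.0075,0],100],[[0,0,0],[0.04,-0.0075,0],100],[[0,0,0],[0.04,-0.0075,0],100],[[0,0,0],[0.04,-0.0075,0],100],[[0,0,0],[0.04,-0.0075,0],100],[[0,0,0],[0.04,-0.0075,0],100],[[0,0,0],[0.04,-0.0075,0],100],[[0,0,0],[0.0385,0,0],100],[[0,0,0],[0,0,0],100]])

```text
time: 11.05
ee_pos: [0.4499, 0.2049, 0.1835]
tcp_rot: [-180.0, -0.0, 90.2]
wrist_force: [-0.3, -0.2, 0.2]
opening: 0.0854
grasp_force: 0.0
```

```bash
python3 - <<'E'
from h import *
np.set_printoptions(precision=4,suppress=True)
shot("side","side2"); print(get_obs()["ee_pos"],get_obs()["opening"])
for n in("saw_small_mid","saw_large_mid"):
    for r in mark_of(n,"side"): print(n,r["score"],w(r["xyz"],"side"))
E
```

```text
[0.45   0.2031 0.1835] 0.0852737956421069
saw_small_mid 0.91 [0.4597 0.2979 0.0432]
saw_small_mid 0.76 [ 0.5244 -0.2125  0.0435]
saw_large_mid 0.81 [0.4477 0.2003 0.0194]
saw_large_mid 0.75 [0.5788 0.2353 0.0186]
saw_large_mid 0.64 [0.3382 0.2264 0.0152]
```

View pics/side2.png

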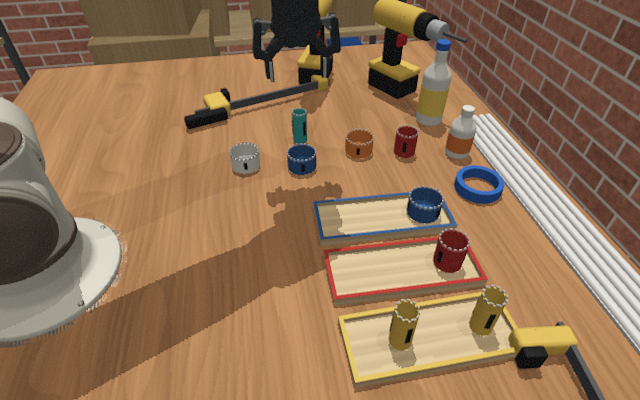

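The small saw stands in the yellow row at (403,325), and the gripper is above the large one. Now I descend on it.

Call:
servo_tool(moves=[[[0,0,0],[-0.001,0.0005,0.02],100],[[0,0,0],[0,0,0.03],100],[[0,0,0],[0,0,0.03],100],[[0,0,0],[0,0,0.03],100],[[0,0,0],[0,0,0.025],100],[[0,0,0],[0,0,0.015],100],[[0,0,0],[0,0,0.012],100],[[0,0,0],[0,0,0.01],100],[[0,0,0],[0,0,0.005],100],[[0,0,0],[0,0,0],100],[[0,0,0],[0,0,0],100]])

```text
time: 12.3
ee_pos: [0.4515, 0.2006, 0.008]
tcp_rot: [180.0, -0.0, 90.0]
wrist_force: [-0.2, -0.2, -0.4]
opening: 0.0852
grasp_force: 0.0
```

Call:
servo_tool(moves=[[[0,0,0],[0,0,0.002],85],[[0,0,0],[0,0,0.002],78],[[0,0,0],[0,0,0],74],[[0,0,0],[0,0,0],71],[[0,0,0],[0,0,0],68],[[0,0,0],[0,0,0],60],[[0,0,0],[0,0,0],50],[[0,0,0],[0,0,0],50],[[0,0,0],[0,0,0],50]], force=35)

```text
time: 13.2
ee_pos: [0.4513, 0.2005, 0.0037]
tcp_rot: [180.0, -0.0, 90.0]
wrist_force: [-2.0, -0.6, 6.1]
opening: 0.0592
grasp_force: 38.3
```

Call:
servo_tool(moves=[[[0,0,0],[0,0,-0.003],50],[[0,0,0],[0,0,-0.007],50],[[0,0,0],[0,0,-0.015],50],[[0,0,0],[0,0,-0.02],50],[[0,0,0],[0,0,-0.02],50],[[0,0,0],[0,0,-0.02],50],[[0,0,0],[0,0,-0.015],50],[[0,0,0],[0,0,0],50],[[0,0,0],[0,0,0],50]])

```text
time: 14.1
ee_pos: [0.4511, 0.2004, 0.1032]
tcp_rot: [180.0, -0.0, 90.0]
wrist_force: [-0.1, -0.7, -1.2]
opening: 0.0593
grasp_force: 38.1
```

Call:
servo_tool(moves=[[[0,0,0],[-0.02,0.009,0],50],[[0,0,0],[-0.03,0.0135,0],50],[[0,0,0],[-0.03,0.0135,0],50],[[0,0,0],[-0.03,0.0135,0],50],[[0,0,0],[-0.03,0.0135,0],50],[[0,0,0],[-0.025,0.01,0],50],[[0,0,0],[-0.014,0.006,0],50],[[0,0,0],[0,0,0],50],[[0,0,0],[0,0,0],50],[[0,0,0],[0,0,0],50]])

```text
time: 15.1
ee_pos: [0.5296, 0.0223, 0.103]
tcp_rot: [-180.0, -0.0, 90.1]
wrist_force: [0.8, -0.1, -1.5]
opening: 0.0593
grasp_force: 38.1
```

```bash
python3 - <<'E'
from h import *
shot("side","side3"); print(get_obs()["ee_pos"],get_obs()["opening"])
for r in mark_of("row_large_free","side"): print(r["score"],w(r["xyz"],"side"))
E
```

```text
[0.52970786 0.02236955 0.10316141] 0.05924603556973016
0.74 [0.52858162 0.02395606 0.00773036]
```

View pics/side3.png

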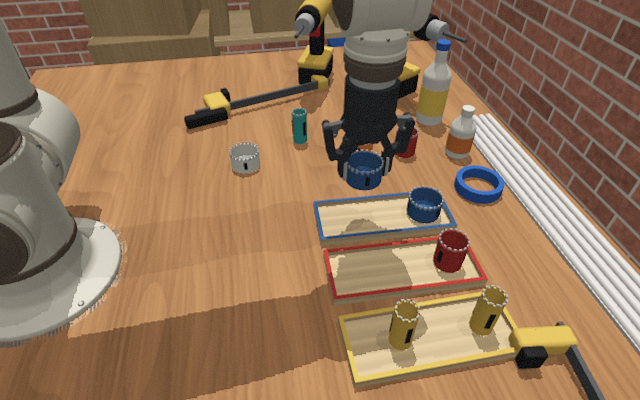

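The large saw is held level at (363,170) above the blue row. Now I lower it.

Call:
servo_tool(moves=[[[0,0,0],[0,0,0.015],50],[[0,0,0],[0,0,0.025],50],[[0,0,0],[0,0,0.02],50],[[0,0,0],[0,0,0.015],50],[[0,0,0],[0,0,0.008],50],[[0,0,0],[0,0,0.004],50],[[0,0,0],[0,0,0.002],50],[[0,0,0],[0,0,0.001],50],[[0,0,0],[0,0,0.001],50],[[0,0,0],[0,0,0.0005],50],[[0,0,0],[0,0,0],50],[[0,0,0],[0,0,0],50]])

```text
time: 16.4
ee_pos: [0.5302, 0.0214, 0.012]
tcp_rot: [180.0, -0.0, 90.0]
wrist_force: [0.1, -0.0, -0.8]
opening: 0.059
grasp_force: 38.1
```

Call:
servo_tool(moves=[[[0,0,0],[0,0,0.0005],50],[[0,0,0],[0,0,0],70],[[0,0,0],[0,0,0],75],[[0,0,0],[0,0,0],80],[[0,0,0],[0,0,0],86],[[0,0,0],[0,0,0],90],[[0,0,0],[0,0,0],90],[[0,0,0],[0,0,-0.01],90],[[0,0,0],[0,0,-0.02],90],[[0,0,0],[0,0,-0.04],90],[[0,0,0],[0,0,-0.04],90],[[0,0,0],[0,0,-0.04],90]])

```text
time: 17.6
ee_pos: [0.5298, 0.0214, 0.1636]
tcp_rot: [180.0, -0.0, 90.0]
wrist_force: [1.3, -0.4, 0.7]
opening: 0.0771
grasp_force: 0.0
```

Call:
servo_tool(moves=[[[0,0,0],[0.03,-0.02,-0.01],90],[[0,0,0],[0.03,-0.02,0],90],[[0,0,0],[0.03,-0.02,0],90],[[0,0,0],[0.03,-0.02,0],90],[[0,0,0],[0.03,0,0],90],[[0,0,0],[0,0,0],90],[[0,0,0],[0,0,0],90]])

```text
time: 18.3
ee_pos: [0.4499, 0.1717, 0.1719]
tcp_rot: [180.0, 0.0, 90.1]
wrist_force: [-0.5, 1.4, 0.7]
opening: 0.0769
grasp_force: 0.0
```

```bash
python3 - <<'E'
from h import *
np.set_printoptions(precision=4,suppress=True)
for cam in("top","side"):
    shot(cam,cam+"4")
    for n in("saw_small_mid","saw_large_mid"):
        for r in mark_of(n,cam): print(cam,n,round(r["score"],2),w(r["xyz"],cam))
E
```

```text
top saw_small_mid 0.65 [ 0.524  -0.2152  0.0473]
top saw_large_mid 0.92 [0.5308 0.0239 0.0285]
top saw_large_mid 0.8 [0.5814 0.2388 0.017 ]
side saw_small_mid 0.98 [ 0.5227 -0.2138  0.0424]
side saw_small_mid 0.84 [0.4596 0.2984 0.0415]
side saw_large_mid 0.98 [0.3393 0.2269 0.0183]
side saw_large_mid 0.96 [0.5783 0.2351 0.0176]
side saw_large_mid 0.57 [0.5238 0.0228 0.0273]
```

View pics/side4.png

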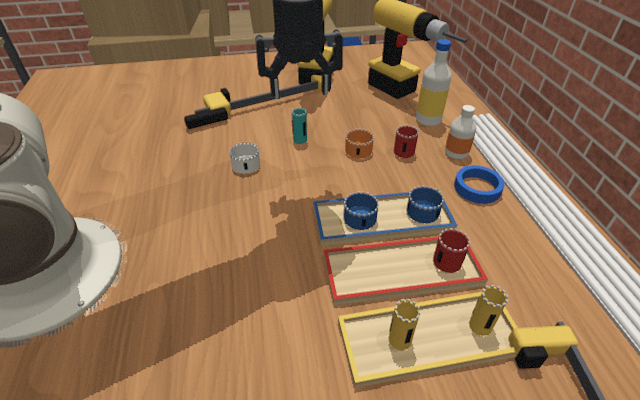

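View pics/top4.png

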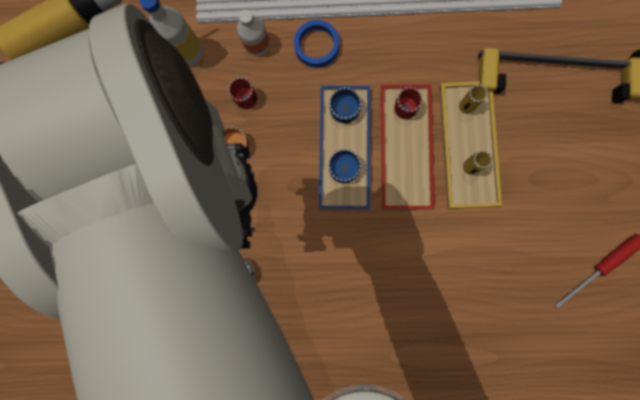

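Both saws stand upright in their own rows: the large one at (345,166) and the small one at (479,163) in the top view. The gripper is clear, so I hand in.

```bash
python3 -c "from workcell import *; print(job_done())"
```

```text
the job is handed in; nothing more can be done
None
```

The job is handed in: the small saw stands upright in the yellow row and the large saw upright in the blue row, with the gripper clear of both; the hand-in gave no verdict.

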